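# Prop the pocket multimeter on its sloped bench stand

### The job

Pick up the pocket multimeter (the one with a screen and a round dial) from the blue mat and set it down gently on the small sloped metal stand: lying flat on the slope, display facing up and at the upper end, in line with the slope, centred across it, with its lower edge at the lip. Leave the power bank and the phone where they are.

Things in the scene. Friction and masses are not known exactly. Their poses are not given: they have to be found in the camera images.
- meter: Pocket multimeter: loose grey slab 112 long (x), 48 wide (y), 23 thick (z) mm, face up on the mat, display at its +x end, a round dial (30 mm across, 4 mm proud of the face) nearer the -x end. About 0.16 kg. Origin: centre of its underside; x lengthwise to the display end, z out of the face. Starts with +x away from the robot within 30 degrees. Grip it across its width at the middle.
- rest: Fixed aluminium plate of the stand, 40 mm wide, tilted 15 degrees. Origin: on its upper face, centre line, 72 mm above the table; x up the slope (away from the robot within 20 degrees), y level, z out of the plate. Surface runs from x = -48 mm (lip there, 10 mm high) to +52 mm; meter against the lip has its origin at x = +8 mm. Below: thin post on a 110 x 100 x 10 mm foot.
- power_bank: Bystander: loose plain grey plastic slab with rounded edges and no dial or display, 100 long (x), 62 wide (y), 22 thick (z) mm, lying on the mat beside the meter. It may lie on either side of it. Origin: centre of its underside.
- phone: Bystander: loose smartphone with a black edge and a smooth dark grey screen, 150 long (x), 72 wide (y), 9 thick (z) mm, lying face up on the mat beyond the meter and the power bank. Origin: centre of its underside.
Not all that is in view belongs to the job. What is shaped like the meter but orange is not meant. Of the things that look like the part that bears rest, the larger one is meant.

How it is judged:
At the end, for the whole second after the job is handed in: The meter rests released and flat on the sloped plate (6 degrees), face up, display end uphill, in line within 12 degrees, centred within 14 mm, its lower end at the lip or at most 22 mm above it; the power bank and the phone are within 30 mm of where they were (x of meter in the frame of rest between 0.002 and 0.03 m and y of meter in the frame of rest between -0.014 and 0.014 m and z of meter in the frame of rest between -0.004 and 0.005 m and angle between the x axis of meter and the x axis of rest, either way round below 0.21 rad and angle between the z axis of meter and the z axis of rest, either way round below 0.1 rad and angle between meter's own x axis and vertical below 1.45 rad and contact force between meter and rest above 0.3 N and linear speed of meter below 0.02 m/s and distance of each of power_bank, phone from where it was at the start of the episode below 0.03 m); the robot touches nothing.
It fails at once if the meter is dropped or thrown: it moves faster than 0.6 m/s out of the fingers (a free fall of about 20 mm) (linear speed of meter above 0.6 m/s and contact force between the fingers and meter below 0.1 N).
It fails at once if the power bank is moved by more than 30 mm (distance of power_bank from where it was at the start of the episode above 0.03 m).
It fails at once if the phone is moved by more than 30 mm (distance of phone from where it was at the start of the episode above 0.03 m).
It also fails if it takes over 40 s, if anything falls off the work surface, if the arm or the gripper's body presses on something with over 40 N, if the wrist force passes 120 N, or if a joint passes its speed limit or range.

### The arm

A 6-joint arm with a two-finger parallel gripper is mounted at the origin on the work surface. World frame = base frame: x ahead of the robot, y to its left, z up, the work surface at z = 0. Lengths are in m, angles in rad, forces in N, time in s.
With the tool pointing down it reaches from about 0.375 to 0.925 m from the base axis. Payload 5.7 kg.
Tool frame: the origin (TCP) lies at the very end of the fingers, on their centre line; the grasp point (between the pads) lies 19 mm behind it; z points along the fingers, y is the line along which they close (so a half turn about z gives the same grasp; the last joint's range is limited). The gripper opens to 88 mm and grips with 3 to 60 N. Pads are 20 mm wide; open, the fingers measure 115 mm over their backs; the gripper's body (75 mm by 178 mm) begins 61 mm behind the grasp point.
Start: joints at [1.157, 0.359, 1.51, -0, 1.272, -0.115], TCP at [0.177, 0.573, 0.2] pointing down, gripper open.
Joint ranges: [-2.97, 2.97], [-1.01, 2.36], [0.21, 2.38], [-0.96, 4.11], [0.2, 2.71], [-2.98, 2.98]. Speed limits (rad/s): [2.39, 2.39, 3.14, 3.14, 3.14, 3.14].

### API

Orientations are given as a unit quaternion [x, y, z, w].
In Python, from plant import ctrl gives the robot as it stands.
- The arm moves only by the tool play_rows, never from a script. Its argument "motion" is a list of rows, each a list of 7 numbers: the shift along the tool's x, y, z each as a share of 250 mm, from -1 to 1, then the turn, a rotation vector about the tool's x, y, z each as a share of 0.5 rad, from -1 to 1, then the gripper's target within -1 to 1 (shut at 1, half-way at 0, fully open at -1). In form: [[x, y, z, ax, ay, az, fingers], ...]. A call has 1 to 20 rows; each row is the pose to reach, as a shift and turn from the pose commanded when the call began, along the tool's axes at that moment; what a row does not reach only later rows make up. A row lasts 1/10 s, in which the tool goes at most 50 mm and 8.59 degrees, less where a joint would pass 70% of its speed; a pose out of reach is approached as far as the arm can. A call with a number of a shift or a turn outside -1 to 1 is refused whole. A call with a gripper value outside its range is refused whole. The fingers move at their own pace and stop on an object; the grip force is fixed at half the most. Time passes only in rows, so rows that repeat a pose let the fingers close. It gives the time, the measured TCP pose, the force, the opening and the grip force at its end, in the units of the state.
- ctrl.state(): the state, without advancing time (a new reading comes with each control period).
- ctrl.camera(name): name is "scene" or "top" or "wrist"; returns a dict with "img" (400x640x3 uint8, red, green, blue), "depth" (400x640 float32, m along the optical axis (not along the pixel's ray), 0 where there is no reading), "fx", "fy", "cx", "cy" (pixels), "k1" (the pictures are not rectified: a ray, as slopes to the right and down, at radius r is drawn at 1 + k1 r^2 times it, then the intrinsics apply), "R" (3x3) and "t" (3): a world point X has camera coordinates R X + t; the wrist camera has in their place "mount" (4x4, takes a point from camera to tool coordinates, whose origin is the TCP and whose axes are the flange's). Camera axes: x right, y down, z forward; pixel columns grow to the right and rows downward; lengths in m; the calibration is good to about 2 mm. A picture is of the moment at which its call begins: read the wrist's pose just before it.
- ctrl.close_job(): hands the job in; it is judged then, once.
Trained networks look in the newest picture that a camera, given by its name, has taken for a name from the list of things; names that differ only in an ending like _2 or _b are one class to them, and where a whole thing is asked for, a point or a joint stands for the part that bears it (a point fixed in the world has none). Each returns a list of dicts, best first, with "conf" (0 to 1); they miss things now and then, are a little off and sometimes report something else, mostly with a low value. They report only what shows in the picture. A call takes as long as a camera call. They do not tell look-alikes from the thing itself.
- ctrl.silhouettes(thing, camera): "pixels" (400x640 bool, what is visible of it).
- ctrl.mark_of(thing, camera): "at" ([x, y, z] in m, in the coordinates of the camera as it stood for that picture, good to about 4 mm: a listed point, or the origin of a listed thing).
The state is a dict: "clock": time; "q": joint angles; "joint_velocities": joint speeds; "joint_torque": joint torques, N m; "position": TCP position; "ee_rot": TCP orientation; "contact_force": force on the tool from outside, world axes, zero at the start; "torque": the same for the moment, N m; "gripper_width": finger opening in m; "grasp_force": force on a finger pad.
Only numpy, scipy, OpenCV 4.12 (cv2) and the standard library are available. Lean on these libraries where they do the work, as an engineer would, in place of code of your own. Each camera call takes 0.05 s, during which the arm holds its last target. There are 200 camera calls.

## Working session

There is one attempt and no reset: what is moved stays moved. The work goes in short steps, Python scripts to look and compute and a tool call to move; the robot and the scene stay as the last step left them, time stands still between calls to the robot, and variables do not carry over. Pictures are saved under pics/ and viewed, at most 10 in all, crops included, and the job is handed in when it is done.

Besides the shell and the picture viewer there is one more tool, called after ">>>" as name(argument=value, ...) on one line, values as JSON. play_rows: Moves the arm, as the interface text tells. Its arguments: {"type":"object","properties":{"motion":{"type":"array","items":{"type":"array","items":{"type":"number","minimum":-1,"maximum":1}}}},"required":["motion"]}

```bash
mkdir -p pics; cat > h.py <<'E'
import numpy as np, cv2
from scipy.spatial.transform import Rotation as Rn
from plant import ctrl
def rays(c):
    v,u=np.mgrid[0:400,0:640].astype(np.float32)
    K=np.array([[c['fx'],0,c['cx']],[0,c['fy'],c['cy']],[0,0,1]])
    p=np.stack([u.ravel(),v.ravel()],1)[:,None]
    return cv2.undistortPoints(p,K,np.array([c['k1'],0,0,0,0.]))[:,0].reshape(400,640,2)
def toworld(c,X,s=None):
    X=np.asarray(X)
    if 'mount' in c:
        M=c['mount'];X=X@M[:3,:3].T+M[:3,3]
        return X@Rn.from_quat(s['ee_rot']).as_matrix().T+s['position']
    return (X-c['t'])@c['R']
def cloud(c,s=None):
    xy=rays(c);d=c['depth'][...,None]
    return toworld(c,np.concatenate([xy*d,d],-1),s)
E
python3 - <<'E'
from h import *
ims=[]
for n in ['top','scene']:
    s=ctrl.state();c=ctrl.camera(n);W=cloud(c,s)
    ims.append(c['img'][...,::-1])
    for th in ['meter','rest','power_bank','phone']:
        for m in ctrl.mark_of(th,n): print(n,th,'mark',round(m['conf'],2),toworld(c,m['at'],s).round(3))
        for m in ctrl.silhouettes(th,n):
            p=m['pixels']&(c['depth']>0)
            if p.sum()<30: continue
            P=W[p];r=cv2.minAreaRect(P[:,:2].astype(np.float32)*1000)
            vs,us=np.nonzero(p)
            print(n,th,'sil',round(m['conf'],2),'px',int(us.mean()),int(vs.mean()),'n',p.sum(),np.median(P,0).round(3),'z',np.percentile(P[:,2],[5,95]).round(3),np.round(r[0]),np.round(r[1]),round(r[2],1),c['img'][p].mean(0).round())
    cv2.imwrite(f'pics/{n}.png',ims[-1])
print(s['clock'],s['position'],Rn.from_quat(s['ee_rot']).as_matrix().round(3))
E
```

```text
top meter mark 0.81 [ 0.544 -0.441  0.001]
top meter mark 0.61 [ 0.509 -0.29   0.002]
top meter sil 0.71 px 403 234 n 772 [ 0.505 -0.283  0.024] z [0.011 0.028] [ 505. -288.] [116.  55.] 2.5 [68. 78. 72.]
top meter sil 0.69 px 456 221 n 736 [ 0.542 -0.433  0.025] z [0.013 0.028] [ 543. -440.] [ 54. 118.] 58.1 [146.  83.  30.]
top rest mark 0.98 [0.631 0.228 0.07 ]
top rest mark 0.65 [0.597 0.369 0.052]
top rest sil 0.97 px 214 191 n 680 [0.627 0.226 0.071] z [0.012 0.085] [627. 236.] [106.  61.] 3.7 [138. 141. 131.]
top rest sil 0.51 px 164 203 n 288 [0.599 0.367 0.053] z [0.044 0.061] [598. 367.] [75. 30.] 7.9 [142. 145. 134.]
top power_bank mark 0.57 [ 0.459 -0.099  0.002]
top power_bank sil 0.63 px 338 253 n 843 [ 0.458 -0.102  0.023] z [0.017 0.026] [ 456. -103.] [ 67. 102.] 71.9 [93. 94. 94.]
top phone mark 0.67 [ 0.7   -0.232  0.004]
top phone sil 0.78 px 381 167 n 1305 [ 0.696 -0.232  0.011] z [0.007 0.014] [ 699. -232.] [151.  73.] 6.4 [101. 110. 104.]
scene meter mark 0.93 [ 0.504 -0.284 -0.002]
scene meter mark 0.65 [ 0.545 -0.437 -0.001]
scene meter sil 0.93 px 217 179 n 8
[... 289 characters left out ...]
5]
scene rest sil 0.88 px 432 209 n 677 [0.629 0.224 0.071] z [0.059 0.083] [620. 235.] [120.  61.] 2.7 [163. 165. 154.]
scene rest sil 0.61 px 491 203 n 351 [0.595 0.367 0.049] z [-0.001  0.058] [579. 372.] [ 49. 117.] 74.9 [152. 157. 151.]
scene power_bank mark 0.83 [ 0.458 -0.104  0.   ]
scene power_bank sil 0.96 px 291 165 n 830 [ 0.466 -0.103  0.02 ] z [0.007 0.023] [ 452. -101.] [ 62. 119.] 74.4 [83. 81. 85.]
scene phone mark 0.8 [ 0.696 -0.235 -0.002]
scene phone sil 0.63 px 226 250 n 1845 [ 0.706 -0.233  0.008] z [0.005 0.011] [ 696. -234.] [155.  72.] 6.7 [113. 123. 117.]
0.45 [0.17659214 0.57334365 0.19993501] [[-0.956  0.294 -0.   ]
 [ 0.294  0.956 -0.   ]
 [ 0.    -0.    -1.   ]]
```

View pics/top.png

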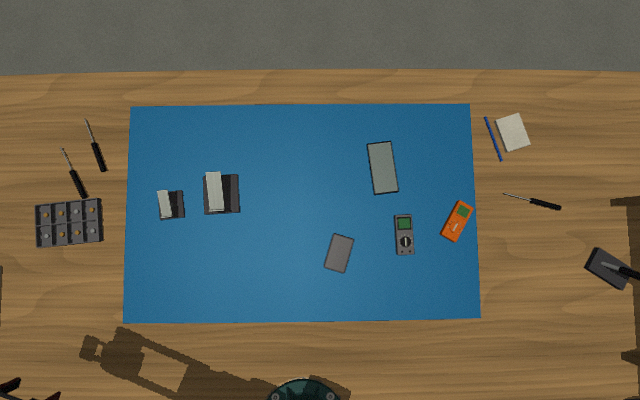

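View pics/scene.png

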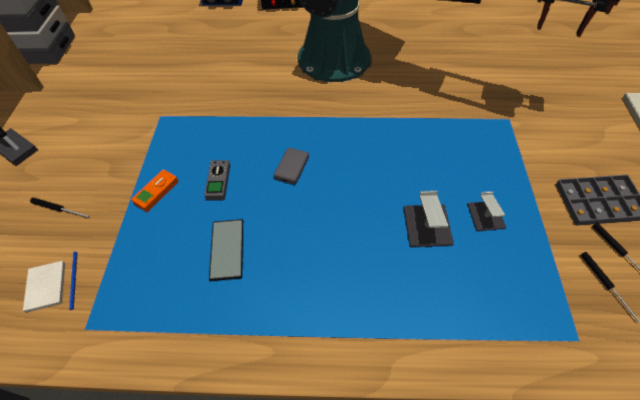

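The top picture shows the grey meter at (403,234) with its display pointing away from the robot. The power bank is at (338,253), the phone at (381,167) and the orange decoy at (456,221). The larger stand is at (221,193), with the small decoy stand at (170,204). I'll look at the larger stand first with the wrist camera, on the way to the meter.

>>> play_rows(motion=[[-1,-0.4,-0.2,0,0,-0.3,-1],[-1,-0.4,-0.2,0,0,-0.3,-1],[-1,-0.4,-0.2,0,0,-0.3,-1],[-1,-0.4,-0.2,0,0,-0.3,-1],[-1,-0.4,-0.2,0,0,-0.3,-1],[-1,-0.4,-0.2,0,0,-0.3,-1]])

```text
clock: 1.5
position: [0.3892, 0.4021, 0.2511]
ee_rot: [0.075, 0.997, 0.0, 0.001]
contact_force: [-0.5, 0.5, -1.1]
gripper_width: 0.0883
grasp_force: 0.0
```

>>> play_rows(motion=[[-0.9,-0.6,-0.2,0,0,-0.3,-1],[-0.9,-0.6,-0.2,0,0,-0.3,-1],[-0.9,-0.6,-0.2,0,0,-0.3,-1],[-0.9,-0.6,-0.2,0,0,-0.3,-1],[-0.9,-0.6,-0.2,0,0,-0.3,-1],[-0.9,-0.6,-0.2,0,0,-0.3,-1],[-0.9,-0.6,-0.2,0,0,-0.3,-1]])

```text
clock: 2.2
position: [0.5898, 0.2196, 0.3006]
ee_rot: [0.002, 1.0, -0.0, 0.001]
contact_force: [0.0, 0.2, 0.4]
gripper_width: 0.0875
grasp_force: 0.0
```

```bash
cat > look.py <<'E'
from h import *
import sys
th=sys.argv[1]; 
s=ctrl.state();c=ctrl.camera('wrist');W=cloud(c,s)
print(s['clock'],s['position'].round(4) if hasattr(s['position'],'round') else s['position'],Rn.from_quat(s['ee_rot']).as_matrix().round(3).tolist(),s['q'])
print('mount',c['mount'].round(3).tolist())
for m in ctrl.mark_of(th,'wrist'): print('mark',round(m['conf'],2),toworld(c,m['at'],s).round(4))
for i,m in enumerate(ctrl.silhouettes(th,'wrist')):
    p=m['pixels']&(c['depth']>0);
    vs,us=np.nonzero(p);P=W[p]
    print('sil',round(m['conf'],2),p.sum(),us.mean().round(),vs.mean().round(),us.min(),us.max(),vs.min(),vs.max(),np.median(P,0).round(4),c['img'][p].mean(0).round())
    np.savez(f'sil_{th}_{i}.npz',P=P)
cv2.imwrite(f'pics/{sys.argv[2]}.png',c['img'][...,::-1]);np.savez(sys.argv[2],W=W,img=c['img'],d=c['depth'])
E
python3 look.py rest wrest
```

```text
2.2 [0.5898 0.2196 0.3006] [[-1.0, 0.003, 0.003], [0.003, 1.0, -0.001], [-0.003, -0.001, -1.0]] [ 2.47612645e-01  3.31975474e-01  1.30290755e+00 -1.30358178e-03
  1.50441663e+00 -1.32007787e+00]
mount [[0.0, -0.962, -0.272, 0.074], [1.0, 0.0, 0.0, 0.001], [-0.0, -0.272, 0.962, -0.185], [0.0, 0.0, 0.0, 1.0]]
mark 0.95 [0.5968 0.3724 0.0503]
mark 0.72 [0.6307 0.2265 0.0693]
sil 0.73 2420 327.0 192.0 310 344 153 232 [0.6285 0.228  0.0712] [192. 197. 197.]
sil 0.61 1129 429.0 168.0 416 441 140 195 [0.5986 0.369  0.0518] [228. 231. 229.]
sil 0.2 3437 96.0 67.0 69 124 28 107 [ 0.4586 -0.0947  0.0216] [110. 109. 115.]
```

View pics/wrest.png

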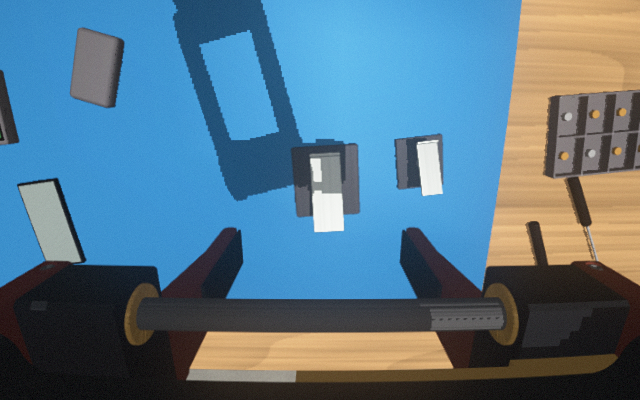

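The wrist picture shows the larger stand's plate at about (327,192), columns 310–344 and rows 153–232. I'll fit its pose from depth after moving on towards the meter.

>>> play_rows(motion=[[0.2,-1,0,0,0,0,-1],[0.2,-1,0,0,0,0,-1],[0.2,-1,0,0,0,0,-1],[0.2,-1,0,0,0,0,-1],[0.2,-1,0,0,0,0,-1],[0.2,-1,0,0,0,0,-1]])

```text
clock: 2.95
position: [0.5347, -0.0305, 0.3]
ee_rot: [0.001, 1.0, -0.001, -0.001]
contact_force: [0.5, 0.3, 0.8]
gripper_width: 0.0875
grasp_force: 0.0
```

>>> play_rows(motion=[[0.3,-1,0.2,0,0,0,-1],[0.3,-1,0.2,0,0,0,-1],[0.3,-1,0.2,0,0,0,-1],[0.3,-1,0.2,0,0,0,-1],[0.3,-1,0.2,0,0,0,-1],[0.3,-1,0.2,0,0,0,-1],[0.3,-1,0.2,0,0,0,-1]])

```text
clock: 3.65
position: [0.4617, -0.2774, 0.2494]
ee_rot: [0.0, 1.0, 0.001, -0.0]
contact_force: [-0.4, -0.1, 0.9]
gripper_width: 0.0879
grasp_force: 0.0
```

```bash
python3 look.py meter wmeter; python3 - <<'E'
import numpy as np,cv2
def rect(P,t): 
    r=cv2.minAreaRect(P[:,:2].astype(np.float32)*1000);b=cv2.boxPoints(r)
    e=[b[1]-b[0],b[2]-b[1]];e=max(e,key=np.linalg.norm);a=np.degrees(np.arctan2(e[1],e[0]));a=(a+90)%180-90
    print(t,np.round(r[0],1),np.round(r[1],1),'yaw',a.round(2))
P=np.load('sil_rest_0.npz')['P'];P=P[P[:,2]>.05]
for _ in range(4):
    A=np.c_[P[:,:2],np.ones(len(P))];k=np.linalg.lstsq(A,P[:,2],rcond=None)[0];r=P[:,2]-A@k
    P=P[abs(r)<max(.002,2*r.std())]
n=np.r_[-k[:2],1];n/=np.linalg.norm(n);print('plane',k,'tilt',np.degrees(np.arccos(n[2])),'updir',np.degrees(np.arctan2(k[1],k[0])),len(P),P[:,2].min(),P[:,2].max());rect(P,'rest')
for i in range(3):
  try:P=np.load(f'sil_meter_{i}.npz')['P']
  except Exception:break
  print(np.percentile(P[:,2],[5,50,95]).round(4));rect(P[(P[:,2]>.019)&(P[:,2]<.03)],'meter%d'%i)
E
```

```text
3.65 [ 0.4617 -0.2774  0.2494] [[-1.0, 0.0, -0.001], [0.0, 1.0, 0.001], [0.001, 0.001, -1.0]] [-6.69593048e-01  2.28307121e-01  1.57329736e+00  4.55101397e-04
  1.34148968e+00 -2.24010132e+00]
mount [[0.0, -0.962, -0.272, 0.074], [1.0, 0.0, 0.0, 0.001], [-0.0, -0.272, 0.962, -0.185], [0.0, 0.0, 0.0, 1.0]]
mark 0.68 [ 0.5436 -0.4376  0.0006]
mark 0.65 [ 5.074e-01 -2.869e-01  1.000e-04]
sil 0.96 2617 207.0 218.0 176 240 179 257 [ 0.534  -0.4314  0.0232] [212. 138.  83.]
sil 0.7 2918 314.0 196.0 295 333 155 238 [ 0.5025 -0.2855  0.0234] [ 80.  98. 101.]
plane [ 0.26539631  0.0158965  -0.09816263] tilt 14.888898297480688 updir 3.427761354152606 2170 0.058133960440089644 0.08638578362632587
rest [629.6 228.1] [97.3 40. ] yaw 3.26
[0.0149 0.0232 0.0261]
meter0 [ 542.4 -436.4] [ 48.8 111.5] yaw -30.87
[0.0209 0.0234 0.0259]
meter1 [ 507.6 -285.2] [111.8  47.9] yaw 2.12
```

View pics/wmeter.png

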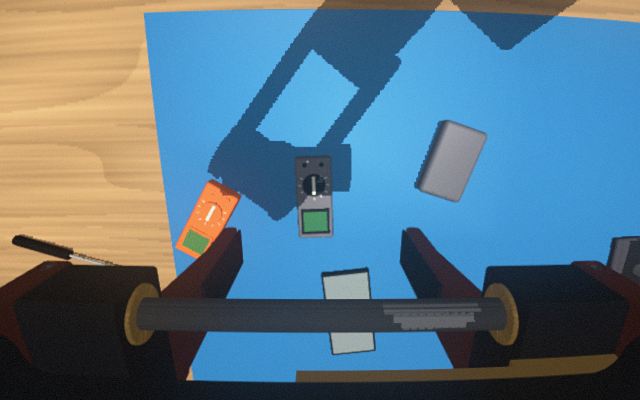

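The wrist picture shows the meter at (314,196) with its display at (315,221), facing away from the robot. The fitted meter pose is (0.5076, -0.2852), yaw 2.1°. The plate origin is (0.628, 0.228, 0.072), yaw 3.3°. Next I'll go down and grip.

>>> play_rows(motion=[[-0.184,-0.032,0.2,0,0,-0.073,-1],[-0.184,-0.032,0.4,0,0,-0.073,-1],[-0.184,-0.032,0.6,0,0,-0.073,-1],[-0.184,-0.032,0.75,0,0,-0.073,-1],[-0.184,-0.032,0.85,0,0,-0.073,-1],[-0.184,-0.032,0.92,0,0,-0.073,-1],[-0.184,-0.032,0.97,0,0,-0.073,-1],[-0.184,-0.032,0.97,0,0,-0.073,-1]])

```text
clock: 4.6
position: [0.5079, -0.2835, 0.0066]
ee_rot: [-0.02, 1.0, 0.001, -0.001]
contact_force: [0.2, -0.1, 0.6]
gripper_width: 0.0876
grasp_force: 0.0
```

>>> play_rows(motion=[[0,0,0,0,0,0,1],[0,0,0,0,0,0,1],[0,0,0,0,0,0,1],[0,0,0,0,0,0,1],[0,0,0,0,0,0,1],[0,0,0,0,0,0,1],[0,0,0,0,0,0,1],[0,0,0,0,0,0,1]])

```text
clock: 5.4
position: [0.5079, -0.2856, 0.0076]
ee_rot: [-0.019, 1.0, -0.0, -0.0]
contact_force: [0.4, -0.2, -0.1]
gripper_width: 0.0274
grasp_force: 0.0
```

```bash
python3 look.py meter w2; python3 -c "
from h import *
s=ctrl.state();print(s['gripper_width'],s['grasp_force'],s['contact_force'])"
```

```text
5.4 [ 0.5079 -0.2856  0.0076] [[-0.999, -0.038, -0.0], [-0.038, 0.999, -0.0], [0.0, -0.0, -1.0]] [-6.30718663e-01  5.65692649e-01  1.72750221e+00 -1.22620867e-04
  8.48393725e-01 -2.23899471e+00]
mount [[0.0, -0.962, -0.272, 0.074], [1.0, 0.0, 0.0, 0.001], [-0.0, -0.272, 0.962, -0.185], [0.0, 0.0, 0.0, 1.0]]
mark 0.68 [ 5.420e-01 -4.362e-01  4.000e-04]
mark 0.62 [ 0.5076 -0.2865  0.0015]
sil 0.93 11253 320.0 209.0 276 363 138 298 [ 0.4854 -0.286   0.0235] [114. 128. 124.]
sil 0.76 8153 102.0 241.0 47 158 183 342 [ 0.5127 -0.4161  0.0228] [224. 146.  86.]
0.015032199858456812 0.0 [0.55473522 0.29351032 0.60927362]
```

View pics/w2.png

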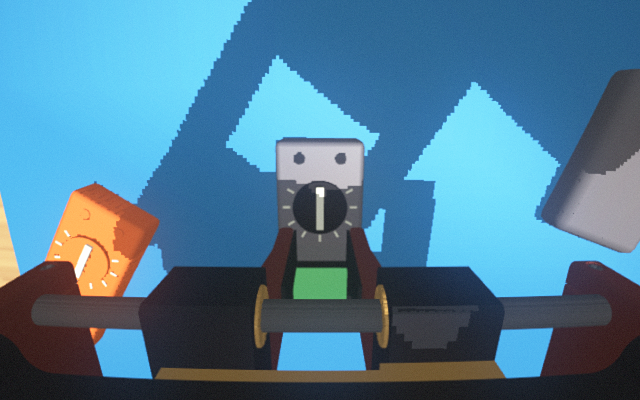

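The picture shows the finger tips at about (290,235) and (352,235), drawn over the meter's face between the dial and the display. The opening reads less than the meter's width. I'll check the finger depth.

```bash
python3 - <<'E'
from h import *
s=ctrl.state();c=ctrl.camera('wrist');print(c['fx'],c['cx'],c['cy'],s['gripper_width'],s['grasp_force'],s['contact_force'],s['position'])
for f,rows in(('w2',(225,232,240,250,260)),('wmeter',(232,240,250,260))):
    z=np.load(f+'.npz');W=z['W'];print(f)
    for r in rows:
        us=range(264,380,6) if f=='w2' else range(200,250,4)
        print(r,[(u,*(1000*W[r,u]).round().astype(int)[1:],int(z['img'][r,u].sum())) for u in us])
cv2.imwrite('pics/w3.png',cv2.resize(c['img'][120:320,220:420,::-1],(600,600),interpolation=0))
E
```

```text
320.35397232326056 321.04727249454197 196.19878858134422 0.015032199858456812 0.0 [0.55473522 0.29351032 0.60927362] [ 0.507926   -0.28557998  0.00753354]
w2
225 [(264, np.int64(-321), np.int64(1), 310), (270, np.int64(-318), np.int64(1), 293), (276, np.int64(-314), np.int64(0), 297), (282, np.int64(-307), np.int64(23), 268), (288, np.int64(-304), np.int64(24), 383), (294, np.int64(-301), np.int64(23), 272), (300, np.int64(-297), np.int64(25), 163), (306, np.int64(-294), np.int64(25), 139), (312, np.int64(-290), np.int64(26), 107), (318, np.int64(-287), np.int64(26), 524), (324, np.int64(-284), np.int64(26), 153), (330, np.int64(-280), np.int64(25), 116), (336, np.int64(-277), np.int64(26), 119), (342, np.int64(-273), np.int64(23), 277), (348, np.int64(-270), np.int64(23), 286), (354, np.int64(-267), np.int64(23), 283), (360, np.int64(-263), np.int64(21), 247), (366, np.int64(-256), np.int64(1), 319), (372, np.int64(-252), np.int64(0), 569), (378, np.int64(-248), np.int64(0), 566)]
232 [(264, np.int64(-321), np.int64(2), 274), (270, np.int64(-318), np.int64(0), 300), (276, np.int64(-
[... 4796 characters left out ...]
t64(283), 133), (240, np.int64(-321), np.int64(276), 132), (244, np.int64(-391), np.int64(0), 434), (248, np.int64(-385), np.int64(0), 433)]
260 [(200, np.int64(-329), np.int64(311), 146), (204, np.int64(-327), np.int64(311), 141), (208, np.int64(-326), np.int64(310), 151), (212, np.int64(-323), np.int64(312), 147), (216, np.int64(-322), np.int64(309), 144), (220, np.int64(-321), np.int64(308), 115), (224, np.int64(-321), np.int64(302), 121), (228, np.int64(-321), np.int64(298), 125), (232, np.int64(-321), np.int64(292), 111), (236, np.int64(-321), np.int64(284), 130), (240, np.int64(-321), np.int64(277), 122), (244, np.int64(-392), np.int64(1), 428), (248, np.int64(-386), np.int64(0), 434)]
```

View pics/w3.png

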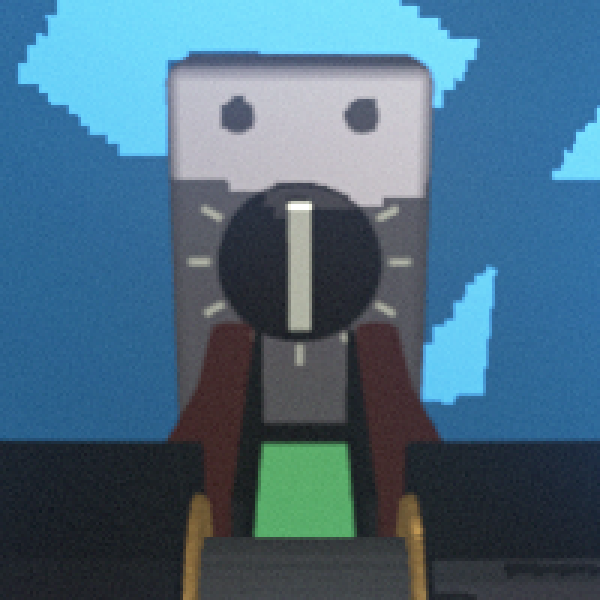

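The crop shows both fingers lying just above the meter's face, at rows 227 and below. They closed over the meter without touching it (force 0), so the real finger tips end about 20 mm above the reported TCP. I'll measure that from the finger depth pixels.

```bash
python3 - <<'E'
from h import *
for f,cols,tz in(('w2',(284,288,292,296,349,352,356,360),7.6),('wmeter',(222,226,230,234,238,241,404,408,412),249.4)):
    W=np.load(f+'.npz')['W']*1000
    for u in cols:
        print(f,u,[(r,*W[r,u].round().astype(int)[[0,1]].tolist(),round(float(W[r,u,2]-tz))) for r in range(222,238,2)])
E
```

```text
w2 284 [(222, 497, -306, 15), (224, 499, -306, 15), (226, 500, -306, 16), (228, 498, -305, 24), (230, 498, -305, 27), (232, 498, -305, 28), (234, 498, -304, 32), (236, 497, -304, 35)]
w2 288 [(222, 497, -304, 15), (224, 498, -304, 16), (226, 500, -304, 15), (228, 498, -303, 24), (230, 498, -303, 27), (232, 498, -303, 29), (234, 498, -302, 33), (236, 498, -302, 35)]
w2 292 [(222, 497, -302, 16), (224, 499, -302, 15), (226, 500, -302, 16), (228, 501, -302, 16), (230, 497, -301, 27), (232, 498, -300, 30), (234, 498, -300, 32), (236, 499, -300, 30)]
w2 296 [(222, 497, -299, 15), (224, 498, -299, 16), (226, 499, -299, 16), (228, 501, -299, 16), (230, 499, -299, 24), (232, 500, -299, 25), (234, 500, -299, 25), (236, 501, -299, 26)]
w2 349 [(222, 496, -270, 17), (224, 497, -270, 16), (226, 499, -269, 15), (228, 500, -269, 15), (230, 499, -270, 21), (232, 498, -270, 26), (234, 498, -271, 30), (236, 498, -271, 32)]
w2 352 [(222, 496, -268, 15), (224, 497, -268, 16), (226, 499, -268, 15), (228, 496, -269, 24), (230, 497, -269, 25), (232, 497, -269, 29), (234, 497, -269, 32), (236, 497, -270, 3
[... 1433 characters left out ...]
8, 557, -392, -247), (230, 561, -393, -249), (232, 563, -393, -247), (234, 567, -393, -250), (236, 570, -393, -249)]
wmeter 404 [(222, 548, -156, -248), (224, 552, -156, -249), (226, 555, -156, -250), (228, 557, -156, -248), (230, 452, -232, 24), (232, 453, -232, 25), (234, 453, -233, 28), (236, 453, -233, 29)]
wmeter 408 [(222, 548, -151, -248), (224, 551, -151, -248), (226, 555, -150, -250), (228, 451, -230, 23), (230, 451, -230, 26), (232, 451, -231, 29), (234, 452, -231, 30), (236, 452, -232, 33)]
wmeter 412 [(222, 549, -144, -250), (224, 552, -144, -249), (226, 555, -144, -250), (228, 451, -228, 24), (230, 451, -228, 27), (232, 450, -230, 31), (234, 451, -230, 33), (236, 450, -231, 36)]
```

>>> play_rows(motion=[[0,0,0,0,0,0,-1],[0,0,0,0,0,0,-1],[0,0,0,0,0,0,-1],[0,0,0,0,0,0,-1],[0,0,0,0,0,0,-1],[0,0,0,0,0,0,-1],[0,0,0,0,0,0,-1],[0,0,0,0,0,0,-1],[0,0,0,0,0,0,-1],[0,0,0,0,0,0,-1]])

```text
clock: 6.6
position: [0.508, -0.2856, 0.0076]
ee_rot: [-0.019, 1.0, -0.0, -0.0]
contact_force: [-0.4, 0.2, 0.0]
gripper_width: 0.0867
grasp_force: 0.0
```

The front faces of the fingers end 22 mm above the reported TCP, in both the open and the closed pictures. So the true tip is 22 mm behind the reported point along the tool's z. I'll go 23 mm lower, slowly, and grip there.

>>> play_rows(motion=[[0,0,0.03,0,0,0,-1],[0,0,0.05,0,0,0,-1],[0,0,0.07,0,0,0,-1],[0,0,0.08,0,0,0,-1],[0,0,0.08,0,0,0,-1]])

```text
clock: 7.1
position: [0.5076, -0.2853, -0.0131]
ee_rot: [-0.019, 1.0, 0.0, -0.001]
contact_force: [0.5, -0.8, 0.2]
gripper_width: 0.0882
grasp_force: 0.0
```

>>> play_rows(motion=[[0,0,0.006,0,0,0,-1],[0,0,0.012,0,0,0,-1],[0,0,0.012,0,0,0,1],[0,0,0.012,0,0,0,1],[0,0,0.012,0,0,0,1],[0,0,0.012,0,0,0,1],[0,0,0.012,0,0,0,1],[0,0,0.012,0,0,0,1],[0,0,0.012,0,0,0,1],[0,0,0.012,0,0,0,1]])

```text
clock: 8.1
position: [0.508, -0.2857, -0.0153]
ee_rot: [-0.019, 1.0, -0.0, 0.0]
contact_force: [0.1, -0.0, 0.8]
gripper_width: 0.0478
grasp_force: 30.0
```

Gripped: opening 47.8 mm, force 30 N. I'll lift slowly at first and then check the hold.

>>> play_rows(motion=[[0,0,-0.04,0,0,0,1],[0,0,-0.12,0,0,0,1],[0,0,-0.25,0,0,0,1],[0,0,-0.4,0,0,0,1],[0,0,-0.55,0,0,0,1],[0,0,-0.7,0,0,0,1],[0,0,-0.8,0,0,0,1],[0,0,-0.8,0,0,0,1]])

```text
clock: 8.9
position: [0.5102, -0.2871, 0.1891]
ee_rot: [-0.019, 1.0, -0.002, 0.003]
contact_force: [0.6, -0.7, -1.3]
gripper_width: 0.0479
grasp_force: 30.0
```

```bash
python3 look.py meter w4; python3 - <<'E'
import numpy as np,cv2
from h import *
s=ctrl.state();R=Rn.from_quat(s['ee_rot']).as_matrix()
for i in range(3):
  try:P=np.load(f'sil_meter_{i}.npz')['P']
  except Exception:break
  if np.median(P[:,2])<.1: continue
  T=(P-s['position'])@R
  m=np.median(T[:,2]);F=T[abs(T[:,2]-m)<.003]
  A=np.c_[F[:,:2],np.ones(len(F))];k=np.linalg.lstsq(A,F[:,2],rcond=None)[0]
  print('tool: face z',m,'slopes',k,'x',F[:,0].min(),F[:,0].max(),'y',F[:,1].min(),F[:,1].max(),cv2.minAreaRect((F[:,:2]*1000).astype(np.float32)))
E
```

```text
8.9 [ 0.5102 -0.2871  0.1891] [[-0.999, -0.038, 0.006], [-0.038, 0.999, -0.005], [-0.006, -0.005, -1.0]] [-6.30462038e-01  3.43496371e-01  1.56331389e+00 -7.76759642e-05
  1.22686468e+00 -2.23903928e+00]
mount [[0.0, -0.962, -0.272, 0.074], [1.0, 0.0, 0.0, 0.001], [-0.0, -0.272, 0.962, -0.185], [0.0, 0.0, 0.0, 1.0]]
mark 0.81 [ 5.421e-01 -4.383e-01  3.000e-04]
mark 0.8 [ 0.5094 -0.2903  0.2011]
sil 0.64 16222 321.0 227.0 270 371 141 347 [ 0.4904 -0.2869  0.2276] [ 95. 100. 102.]
sil 0.61 4021 194.0 193.0 155 234 145 242 [ 0.5374 -0.4317  0.0232] [205. 140.  87.]
tool: face z -0.0440687229305501 slopes [ 0.00891764  0.00416232 -0.04433038] x -0.058529288659207285 0.0535880709059723 y -0.02532939107943151 0.022301167381134454 ((-2.4087677001953125, -1.4558067321777344), (112.10076904296875, 47.629798889160156), 0.1820307970046997)
```

>>> play_rows(motion=[[-0.05,0.15,0,0,0,0,1],[-0.1,0.35,0,0,0,0,1],[-0.15,0.55,0,0,0,0,1],[-0.2,0.75,0,0,0,0,1],[-0.26,0.95,0,0,0,0,1],[-0.26,1,0,0,0,0,1],[-0.26,1,0,0,0,0,1]])

```text
clock: 9.75
position: [0.5619, -0.03, 0.1822]
ee_rot: [-0.021, 1.0, 0.001, -0.002]
contact_force: [-0.0, -0.2, -2.2]
gripper_width: 0.0479
grasp_force: 30.0
```

>>> play_rows(motion=[[-0.05,0.15,0,0,-0.1,0,1],[-0.1,0.35,0,0,-0.2,0,1],[-0.15,0.55,0,0,-0.3,0,1],[-0.2,0.75,0,0,-0.4,-0.04,1],[-0.26,0.95,0,0,-0.52,-0.04,1],[-0.26,1,0,0,-0.52,-0.04,1],[-0.26,1,0,0,-0.52,-0.04,1],[-0.26,1,0,0,-0.52,-0.04,1],[-0.26,1,0,0,-0.52,-0.04,1]])

```text
clock: 10.65
position: [0.6188, 0.2169, 0.1836]
ee_rot: [-0.028, 0.991, 0.002, 0.129]
contact_force: [-0.2, -0.4, -2.8]
gripper_width: 0.0478
grasp_force: 30.0
```

```bash
cat > held.py <<'E'
from h import *
rest=np.array([.6277,.228,.072]);R0=Rn.from_euler('ZY',[3.35,-15],degrees=True).as_matrix()
s=ctrl.state();R=Rn.from_quat(s['ee_rot']).as_matrix();p=np.array(s['position'])
c=ctrl.camera('wrist');W=cloud(c,s)
print(s['clock'],p.round(4),R.round(3).tolist(),s['gripper_width'],s['grasp_force'],s['contact_force'])
for m in ctrl.mark_of('meter','wrist'): print('mark rest frame',((toworld(c,m['at'],s)-rest)@R0).round(4),m['conf'])
best=None
for m in ctrl.silhouettes('meter','wrist'):
    k=m['pixels']&(c['depth']>0);P=W[k]
    if k.sum()<3000 or best is not None: continue
    T=(P-p)@R
    med=np.median(T[:,2]);F=T[abs(T[:,2]-med)<.002]
    r=cv2.minAreaRect((F[:,:2]*1000).astype(np.float32));Wf=F@R.T+p
    A=np.c_[F[:,:2],np.ones(len(F))];kk=np.linalg.lstsq(A,F[:,2],rcond=None)[0]
    print('tool frame face z',med,'slopes',kk[:2],r);best=1
    zf=np.median(F[abs(F[:,0])<.05][:,2])
    M=np.array([r[0][0]/1e3,r[0][1]/1e3,zf+.0232])
    print('meter origin in rest frame',((R@M+p-rest)@R0).round(4))
E0=R0.T@R@np.diag([-1,1,-1.])
print('tool vs rest rotvec deg',np.degrees(Rn.from_matrix(E0).as_rotvec()).round(2))
M=np.array([0,0,-.0153]);print('meter by grasp calc, rest frame',((R@M+p-rest)@R0).round(4))
np.savez('w5',W=W);cv2.imwrite('pics/w5.png',c['img'][...,::-1])
E
python3 held.py
```

```text
10.65 [0.6188 0.2169 0.1836] [[-0.965, -0.056, 0.255], [-0.055, 0.998, 0.011], [-0.255, -0.004, -0.967]] 0.04782364235879034 29.999620020389557 [-0.18788817 -0.43784679 -2.81135931]
mark rest frame [ 0.0198 -0.0118  0.1247] 0.86
tool frame face z -0.03845291535628039 slopes [ 0.00224447 -0.00017955] ((0.591583251953125, 0.6313457489013672), (46.962581634521484, 111.62592315673828), 89.82396697998047)
meter origin in rest frame [ 0.0191 -0.0099  0.1255]
tool vs rest rotvec deg [-0.25  0.21 -0.09]
meter by grasp calc, rest frame [ 0.0197 -0.0105  0.1256]
```

The hold is good and the tilt matches the slope within 0.3°. I'll go down to about 18 mm above the plate and check again.

>>> play_rows(motion=[[0.02,0.02,0.07,0,0,0,1],[0.026,0.041,0.17,0,0,0,1],[0.026,0.041,0.27,0,0,0,1],[0.026,0.041,0.35,0,0,0,1],[0.026,0.041,0.41,0,0,0,1],[0.026,0.041,0.43,0,0,0,1],[0.026,0.041,0.43,0,0,0,1],[0.026,0.041,0.43,0,0,0,1]])

```text
clock: 11.6
position: [0.6403, 0.2301, 0.0798]
ee_rot: [-0.029, 0.991, 0.003, 0.13]
contact_force: [-0.2, 0.2, -1.0]
gripper_width: 0.0481
grasp_force: 30.0
```

```bash
python3 held.py
```

```text
11.6 [0.6403 0.2301 0.0798] [[-0.964, -0.057, 0.258], [-0.056, 0.998, 0.012], [-0.258, -0.002, -0.966]] 0.04805056103618051 29.99965935945511 [-0.17728906  0.21858695 -1.02470246]
mark rest frame [0.0136 0.0009 0.0193] 0.6
tool frame face z -0.03845180449755484 slopes [ 2.68284985e-03 -8.46854331e-06] ((0.7526130676269531, 0.6586456298828125), (46.92311096191406, 111.1884536743164), 89.88666534423828)
meter origin in rest frame [0.0136 0.002  0.0194]
tool vs rest rotvec deg [-0.15  0.04 -0.03]
meter by grasp calc, rest frame [0.0143 0.0014 0.0196]
```

View pics/w5.png

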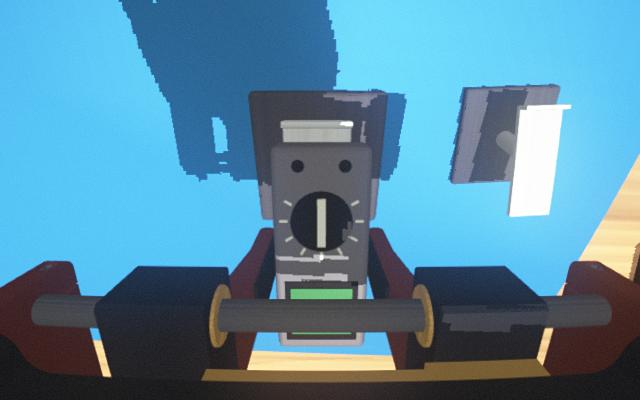

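The picture shows the meter over the plate and in line with it. The lip at (317,130) is clear of the meter's lower end at (320,145). I'll lower it gently and watch the force.

>>> play_rows(motion=[[0.004,-0.006,0.02,0,0,0,1],[0.004,-0.006,0.035,0,0,0,1],[0.004,-0.006,0.05,0,0,0,1],[0.004,-0.006,0.06,0,0,0,1],[0.004,-0.006,0.066,0,0,0,1],[0.004,-0.006,0.068,0,0,0,1],[0.004,-0.006,0.068,0,0,0,1],[0.004,-0.006,0.068,0,0,0,1]])

```text
clock: 12.55
position: [0.6434, 0.2288, 0.0624]
ee_rot: [-0.029, 0.991, 0.002, 0.13]
contact_force: [0.2, 0.6, -1.5]
gripper_width: 0.0476
grasp_force: 30.0
```

>>> play_rows(motion=[[0,0,0.003,0,0,0,1],[0,0,0.006,0,0,0,1],[0,0,0.006,0,0,0,1],[0,0,0.006,0,0,0,1]])

```text
clock: 12.95
position: [0.6437, 0.2288, 0.0608]
ee_rot: [-0.029, 0.991, 0.002, 0.13]
contact_force: [0.1, 0.4, -0.8]
gripper_width: 0.0476
grasp_force: 30.0
```

```bash
python3 held.py
```

```text
12.95 [0.6437 0.2288 0.0608] [[-0.965, -0.057, 0.257], [-0.056, 0.998, 0.012], [-0.257, -0.003, -0.966]] 0.04757301143017721 29.999757707118988 [ 0.11059775  0.42651445 -0.77195744]
mark rest frame [ 0.01   -0.0017 -0.0002] 0.91
tool frame face z -0.03842545564316466 slopes [ 0.00241915 -0.00083268] ((0.5268974304199219, 0.7170867919921875), (111.59204864501953, 47.39017105102539), 0.028031516820192337)
meter origin in rest frame [0.012  0.0006 0.0002]
tool vs rest rotvec deg [-0.16  0.11 -0.02]
meter by grasp calc, rest frame [ 0.0126 -0.0001  0.0004]
```

>>> play_rows(motion=[[0,0,0.002,0,0,0,1],[0,0,0.004,0,0,0,1],[0,0,0.004,0,0,0,1],[0,0,0.004,0,0,0,1]])

```text
clock: 13.5
position: [0.6438, 0.2288, 0.0606]
ee_rot: [-0.029, 0.991, 0.002, 0.13]
contact_force: [-2.6, 0.1, 4.9]
gripper_width: 0.0478
grasp_force: 30.0
```

There is about 5 N of contact along the plate normal. I'll release slowly.

>>> play_rows(motion=[[0,0,0,0,0,0,0],[0,0,0,0,0,0,-0.2],[0,0,0,0,0,0,-0.4],[0,0,0,0,0,0,-1],[0,0,0,0,0,0,-1],[0,0,0,0,0,0,-1],[0,0,0,0,0,0,-1],[0,0,0,0,0,0,-1]])

```text
clock: 14.3
position: [0.6439, 0.2288, 0.0598]
ee_rot: [-0.029, 0.991, 0.002, 0.13]
contact_force: [0.4, -0.6, -0.4]
gripper_width: 0.0876
grasp_force: 0.0
```

```bash
python3 held.py
```

```text
14.3 [0.6439 0.2288 0.0598] [[-0.965, -0.057, 0.257], [-0.056, 0.998, 0.012], [-0.257, -0.003, -0.966]] 0.08757222856880723 0.0 [ 0.37979844 -0.5882533  -0.36591898]
mark rest frame [ 0.0098 -0.0002  0.0016] 0.75
tool frame face z -0.03918583223143714 slopes [ 0.0047232  -0.00179767] ((0.7881698608398438, 0.5953102111816406), (111.36141204833984, 47.15892028808594), 0.09257069230079651)
meter origin in rest frame [ 0.0118  0.0005 -0.    ]
tool vs rest rotvec deg [-0.16  0.11 -0.02]
meter by grasp calc, rest frame [ 0.0126 -0.0001 -0.0007]
```

Released, and the meter is lying flat at (0.012, 0.0005, 0.000) in the plate frame. I'll back the fingers straight out along the tool axis and check the result.

>>> play_rows(motion=[[0,0,-0.05,0,0,0,-1],[0,0,-0.12,0,0,0,-1],[0,0,-0.25,0,0,0,-1],[0,0,-0.4,0,0,0,-1],[0,0,-0.5,0,0,0,-1],[0,0,-0.6,0,0,0,-1],[0,0,-0.6,0,0,0,-1],[0,0,-0.6,0,0,0,-1]])

```text
clock: 15.25
position: [0.6056, 0.2271, 0.2058]
ee_rot: [-0.029, 0.991, 0.003, 0.13]
contact_force: [0.2, -1.1, -0.8]
gripper_width: 0.0877
grasp_force: 0.0
```

```bash
python3 held.py; python3 - <<'E'
from h import *
c=ctrl.camera('top')
for th in ['power_bank','phone','meter']:
    for m in ctrl.mark_of(th,'top')[:3]: print(th,toworld(c,m['at']).round(3))
E
```

```text
15.25 [0.6056 0.2271 0.2058] [[-0.964, -0.058, 0.258], [-0.056, 0.998, 0.013], [-0.259, -0.002, -0.966]] 0.0876559789124602 0.0 [ 0.20523197 -1.14821763 -0.83843147]
mark rest frame [ 0.0117 -0.0005 -0.0006] 0.93
tool frame face z 0.11155363156608103 slopes [ 0.0052039  -0.00110384] ((1.4942054748535156, 0.9080886840820312), (47.30565643310547, 110.3846206665039), 89.57804107666016)
meter origin in rest frame [0.0117 0.001  0.0002]
tool vs rest rotvec deg [-0.14  0.01 -0.02]
meter by grasp calc, rest frame [0.0132 0.0004 0.1503]
power_bank [ 0.461 -0.101  0.001]
phone [ 0.699 -0.232  0.002]
phone [ 0.46  -0.101  0.002]
meter [ 0.546 -0.438  0.003]
meter [0.639 0.224 0.078]
```

View pics/w5.png

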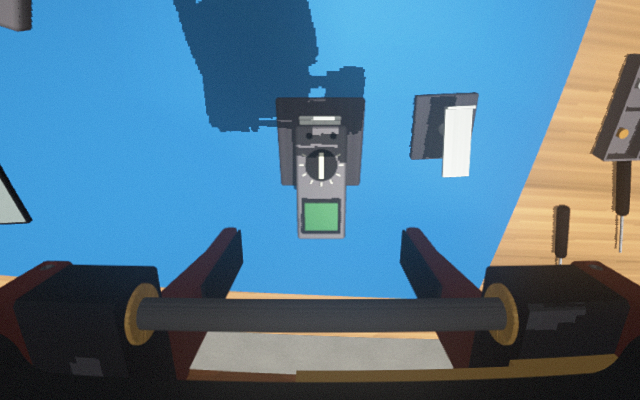

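The meter lies on the plate at (321,180) with its display uphill at (321,216) and its lower end at the lip. The gripper is clear, and the power bank and phone have not moved.

```bash
python3 -c "
from plant import ctrl
print(ctrl.close_job())"
```

```text
the job is handed in; nothing more can be done
None
```

The job is handed in, verdict not shown: the meter lies flat on the stand, display uphill, about 4 mm above the lip and 1 mm off centre, with the gripper clear and the power bank and phone where they were.

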